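# Fit the spool spindle into the bench post holder

## Robot

A 6-joint arm with a two-finger parallel gripper is mounted at the origin on a cart in front of the work surface, level with it; the furniture and walls round the work are solid. World frame = base frame: x ahead of the robot, y to its left, z up, the work surface at z = 0. Lengths are in m, angles in rad, forces in N, time in s.
With the tool pointing down it reaches from about 0.35 to 0.975 m from the base axis. Payload 4.9 kg.
Tool frame: the origin (TCP) lies on the centre line of the jaws, within the pads' length; the fingertips stand 11 mm ahead of it and the grasp point (between the pads) lies 8 mm behind it; z points along the fingers, y is the direction in which the jaws open and shut (so a half turn about z gives the same grasp; the last joint's range is limited). The gripper opens to 85 mm and grips with 20 to 120 N. Pads are 22 mm wide; open, the fingers measure 114 mm over their backs; the gripper's body (76 mm by 85 mm) begins 54 mm behind the grasp point. The pads swing forward as they close: fully open they stand 13 mm farther back than shut.
Start: joints at [1.165, 0.053, 1.613, -0, 1.476, -0.119], TCP at [0.177, 0.599, 0.242] pointing down, gripper open.
Joint ranges: [-3.01, 3.01], [-1.01, 2.22], [0.06, 2.58], [-1.02, 4.17], [0.09, 2.62], [-3.14, 3.14]. Speed limits (rad/s): [2.57, 2.57, 3.14, 3.14, 3.14, 3.14].

## Interface

Orientations are given as a rotation vector (axis times angle).
In Python, from station import ctrl gives the robot as it stands.
- The arm moves only by the shell command python3 -m crank 'ROWS' [OPENING] [FORCE]. ROWS is JSON, a list of rows, each an object of numbers: "x", "y", "z": the shift along the tool's x, y, z as a fraction of full scale; "roll": the turn about the tool's z as a fraction of full scale. In form: [{"x": .., "y": .., "z": .., "roll": ..}, ...]. A call has 1 to 10 rows; each row shifts and turns the commanded pose from where the row before left it, along the tool's axes as they then stand; what a row does not reach is not made up. Full scale, the value 1, is 0.06 m for a shift and 0.12 rad for a turn. A row lasts 1/8 s, in which the tool goes at most 62.5 mm and 10.7 degrees, less where a joint would pass 70% of its speed; a pose out of reach is approached as far as the arm can. A call with a number of a shift or a turn outside -1 to 1 is refused whole. A call with a gripper value outside its range is refused whole. OPENING is the closure, from 0 (fully open) to 1 (shut), set as the call begins (- or left out, the last holds). The fingers move at their own pace and stop on an object; FORCE is the grip in N (left out, the last holds). Time passes only in rows, so rows that do not move let the fingers close. It gives the time, the measured TCP pose, the force and the opening at its end, in the units of the state.
- ctrl.get_obs(): the state, without advancing time (a new reading comes with each control period).
- ctrl.get_image(name): name is "scene" or "top" or "wrist"; returns a dict with "img" (384x512x3 uint8, red, green, blue), "K" (3x3 intrinsics, pixels), "rvec" (rotation vector, rad) and "tvec" (3), from world to camera coordinates, as OpenCV has them. Camera axes: x right, y down, z forward; pixel columns grow to the right and rows downward; lengths in m; the calibration is good to about 2 mm. A picture is of the moment at which its call begins. There is no depth.
- ctrl.finish_job(): hands the job in, once; it reports no verdict.
The state is a dict: "t": time; "q": joint angles; "dq": joint speeds; "effort": joint torques, N m; "tool_pos": TCP position; "tool_rot": TCP orientation; "contact_force": force on the tool from outside, world axes, zero at the start; "wrist_torque": the same for the moment, N m; "opening": finger opening in m.
Only numpy, scipy, OpenCV 4.12 (cv2) and the standard library are available. Lean on these libraries where they do the work, as an engineer would, in place of code of your own. Each camera call takes 0.05 s, during which the arm holds its last target.

## Task

The solder spool needs its spindle: from the three steel posts in the stand, take the one with the plain slim upright pin above its collar and push it down into the post holder, past the holder's side spring plunger, until its collar sits fully home on the holder's rim. Let go of it there, and leave the other two posts standing in the stand.

Things in the scene. Friction and masses are not known exactly. Their poses are not given: they have to be found in the camera images.
- spindle_post: Wanted steel post, loose, 0.11-0.23 kg, round about z (up). Origin on its axis at the underside of its collar (60 mm wide, 6 mm thick). Above it a plain pin 14 mm wide, from 6 to 71 mm above the origin: grip here. Below: shank 18 mm wide, 62 mm long, last 14 mm tapered to an 8 mm foot. Starts upright in any one of the 3 stand holes, collar on the stand's top; lifts straight out, over 62 mm.
- rest_post: Leave in the stand. Shank, collar and origin as spindle_post, but on top a thick 22 mm stem with a flat 40 mm disc, ending 43 mm above the origin. The fixed dark steel stand is 250 x 64 mm, its top 70 mm above the worktop, with 3 loose 24 mm holes 85 mm apart in a straight row; its place and yaw vary.
- fork_post: Leave in the stand. Shank, collar and origin as spindle_post, but on top a short stem with a two-pronged fork, 45 mm wide, ending 65 mm above the origin.
- post_holder: Fixed. Origin: bore axis, underside of the 96x84 mm base; z up. Tube 40 mm wide, rim at 72 mm; mouth 39 mm, narrows in 10 mm to a 32 mm bore. From its +y side (dark block, black knob) a spring plunger reaches the bore axis; 45 deg bevel on top at height 48-64 mm; travel 18 mm, 5-11 N. The post pushes it aside (5-20 N down) and is pressed to the far wall. Home: collar on rim, post origin at 72 mm.
Mind the look-alikes: they are no part of the job. Leave any pink look-alike of the post_holder alone. What is shaped like the spindle_post but yellow is not meant.

How it is judged:
On the way:
1. the spindle post has been lifted clear out of the stand (height (world z) of spindle_post above 0.134 m), for 0.1 s.
At the end, for the whole second after the job is handed in: The spindle post stands in the post holder, at rest and upright (within 10 degrees), its axis within 12 mm of the bore's axis (the plunger presses it aside), its collar on the rim (not more than 5 mm above it); the rest post and the fork post still stand in the stand within 25 mm of where they were (z of spindle_post in the frame of post_holder between 0.068 and 0.077 m and horizontal distance between spindle_post and post_holder below 0.012 m and angle between spindle_post's own z axis and vertical below 0.175 rad and linear speed of spindle_post below 0.02 m/s and distance of each of rest_post, fork_post from where it was at the start of the episode below 0.025 m); the robot touches nothing.
It fails at once if the rest post or the fork post is pulled from its place or tipped (distance of any of rest_post, fork_post from where it was at the start of the episode above 0.025 m or angle between any of rest_post, fork_post's own z axis and vertical above 0.35 rad).
It also fails if it takes over 34 s, if anything falls off the work surface, if the arm or the gripper's body presses on something with over 40 N, if the wrist force passes 120 N, or if a joint passes its speed limit or range.

## Working session

There is one attempt and no reset: what is moved stays moved. The work goes in short steps, Python scripts to look and compute and a shell command to move; the robot and the scene stay as the last step left them, time stands still between calls to the robot, and variables do not carry over. Pictures are saved under pics/ and viewed, and the job is handed in when it is done.

```bash
mkdir -p pics; ls
python3 - <<'E'
from station import ctrl
import cv2
o=ctrl.get_obs()
print({k:(o[k]) for k in o})
for n in ["scene","top","wrist"]:
    d=ctrl.get_image(n)
    cv2.imwrite(f"pics/{n}0.png",d["img"][:,:,::-1]); print(n,d["K"].tolist(),d["rvec"],d["tvec"])
E
```

```text
pics
{'t': 0.0, 'q': array([ 1.16499400e+00,  5.33787750e-02,  1.61428405e+00,  3.92335870e-05,
        1.47597609e+00, -1.18981143e-01]), 'dq': array([ 0.0004271 , -0.00125926, -0.00090576, -0.00074564, -0.00049319,
       -0.000125  ]), 'effort': array([-2.10540944e-03, -3.93676364e+01, -3.70172346e+01, -1.84376822e-04,
        7.01161829e-03,  7.47209356e-06]), 'tool_pos': array([0.17655956, 0.5989292 , 0.24105534]), 'tool_rot': array([-4.48919288e-01, -3.10877704e+00,  3.08777306e-03]), 'contact_force': array([-0.29467991,  0.33707663, -0.54505944]), 'wrist_torque': array([ 0.02806716,  0.00660925, -0.01545164]), 'opening': 0.0853107998742004}
scene [[355.3004987552155, 0.0, 261.5390137324629], [0.0, 355.3004987552155, 186.56078117187866], [0.0, 0.0, 1.0]] [ 1.96602985 -0.45252858  0.27276123] [-0.36525996  0.24291268  0.51137702]
top [[382.8599916702433, 0.0, 251.8281629918732], [0.0, 382.8599916702433, 190.27378208072602], [0.0, 0.0, 1.0]] [ 2.20822334 -1.97661658  0.2144163 ] [0.18339402 0.52710123 0.80780151]
wrist [[281.52594274668553, 0.0, 255.7158946271794], [0.0, 281.52594274668553, 192.02239684550358], [0.0, 0.0, 1.0]] [-2.33251469 -1.74420992 -0.2364298 ] [-0.62370032 -0.03411461  0.37835516]
```

View pics/scene0.png

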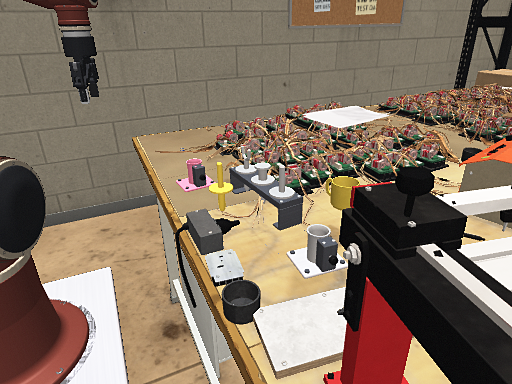

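View pics/top0.png

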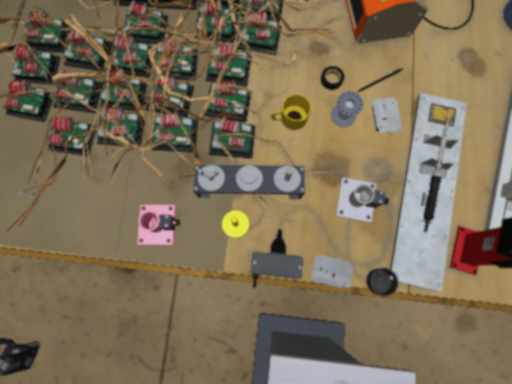

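View pics/wrist0.png

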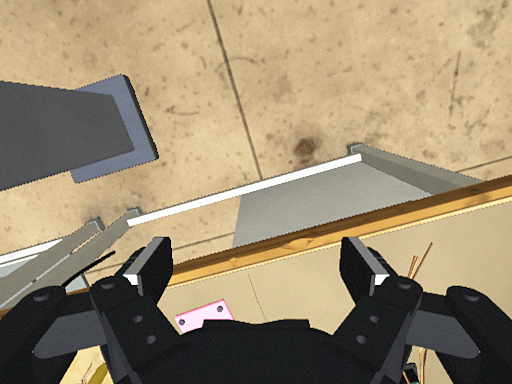

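The top view shows the stand with posts at about (210,178), (249,178) and (289,178). It also shows the grey holder at (362,197), the pink holder look-alike at (156,224) and the yellow post look-alike at (235,223). I'll enlarge both views of the stand and the holder.

Run:
```python
import cv2,numpy as np
t=cv2.imread("pics/top0.png"); s=cv2.imread("pics/scene0.png")
a=cv2.resize(t[155:225,185:395],None,fx=3.8,fy=3.8,interpolation=cv2.INTER_CUBIC)
b=cv2.resize(s[150:275,220:360],None,fx=2.6,fy=2.6,interpolation=cv2.INTER_CUBIC)
o=np.zeros((600,800,3),np.uint8)
o[:a.shape[0],:a.shape[1]]=a[:,:800]
o[270:270+b.shape[0],:b.shape[1]]=b
cv2.imwrite("pics/crop0.png",o);print(a.shape,b.shape)
```

```text
(266, 798, 3) (325, 364, 3)
```

View pics/crop0.png

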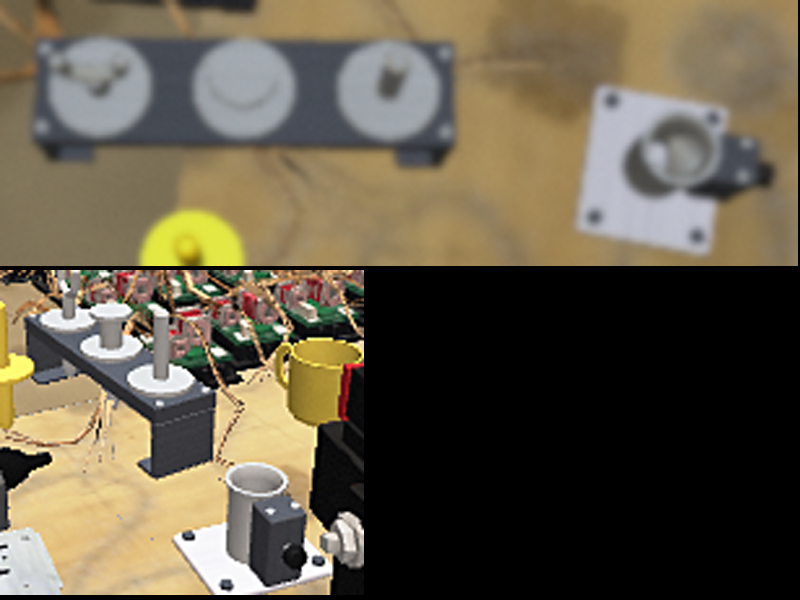

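Three posts stand in the stand. The left one at top pixel (210,178) has a two-pronged fork. The middle one at (249,178) has a flat disc on a thick stem. The right one at (289,178) has a plain slim upright pin, and the scene view shows the same tall pin at about (282,178), so it is the spindle_post. The grey holder at (362,197) is the real one, and its knob points toward image right.

```bash
cat > h.py <<'E'
import cv2,numpy as np
from scipy.spatial.transform import Rotation as R
def ray(d,uv,z):
    Rm=cv2.Rodrigues(np.array(d["rvec"],float))[0]; t=np.array(d["tvec"],float)
    c=-Rm.T@t; v=Rm.T@(np.linalg.inv(d["K"])@np.array([uv[0],uv[1],1.]))
    return c+v*(z-c[2])/v[2]
def proj(d,P):
    return cv2.projectPoints(np.array(P,float).reshape(-1,3),np.array(d["rvec"],float),np.array(d["tvec"],float),np.array(d["K"],float),None)[0].reshape(-1,2)
E
python3 - <<'E'
from station import ctrl
from h import *
d=ctrl.get_image("top"); im=d["img"][:,:,::-1].copy(); g=cv2.cvtColor(im,cv2.COLOR_BGR2GRAY); hsv=cv2.cvtColor(im,cv2.COLOR_BGR2HSV)
print("cam",ray(d,(250,190),2)[:0])
# collars: bright, low sat
m=((hsv[...,1]<45)&(hsv[...,2]>125)).astype(np.uint8)
for name,(x0,y0,x1,y1) in dict(fork=(194,160,228,198),rest=(230,160,268,198),pin=(270,160,306,198)).items():
    mm=np.zeros_like(m); mm[y0:y1,x0:x1]=m[y0:y1,x0:x1]
    cs,_=cv2.findContours(mm,cv2.RETR_EXTERNAL,cv2.CHAIN_APPROX_NONE); c=max(cs,key=cv2.contourArea)
    h=cv2.convexHull(c); (e,ax,an)=cv2.fitEllipse(c); (u,v),r=cv2.minEnclosingCircle(h)
    P=ray(d,e,.076); Q=ray(d,(e[0]+ax[0]/2,e[1]),.076)
    print(name,e,ax,(u,v,r),P,"r mm",1e3*np.linalg.norm(P-Q))
# holder plate
mm=np.zeros_like(m); mm[170:230,330:392]=((hsv[...,1]<40)&(hsv[...,2]>190))[170:230,330:392]
cs,_=cv2.findContours(mm,cv2.RETR_EXTERNAL,cv2.CHAIN_APPROX_NONE); c=max(cs,key=cv2.contourArea)
r=cv2.minAreaRect(c); print("plate",r)
W=np.array([ray(d,p,.008) for p in cv2.boxPoints(r)]);print(W,np.linalg.norm(W-np.roll(W,1,0),axis=1))
print("mean",W.mean(0))
cv2.imwrite("pics/hold.png",cv2.resize(im[170:226,330:394],None,fx=9,fy=9,interpolation=cv2.INTER_CUBIC))
E
```

```text
cam []
fork (210.613525390625, 177.06275939941406) (25.110139846801758, 27.493656158447266) (209.0, 175.5, 15.53232479095459) [0.51999897 0.33509164 0.076     ] r mm 28.146373311497793
rest (248.87576293945312, 177.6370086669922) (25.4957218170166, 26.05573844909668) (249.0, 177.5, 13.463011741638184) [0.52806061 0.24971597 0.076     ] r mm 28.532183430741977
pin (286.80029296875, 178.12344360351562) (25.293039321899414, 26.14192771911621) (286.8653869628906, 178.0, 13.472969055175781) [0.53622586 0.16527648 0.076     ] r mm 28.261397666107325
plate ((356.4594421386719, 199.24325561523438), (32.87979507446289, 36.496578216552734), 9.462322235107422)
[[ 0.47888237  0.03460628  0.008     ]
 [ 0.56836319  0.02567125  0.008     ]
 [ 0.56346333 -0.05262345  0.008     ]
 [ 0.47441275 -0.04209111  0.008     ]] [0.07682752 0.08992581 0.07844786 0.08967127]
mean [ 0.52128041 -0.00860926  0.008     ]
```

View pics/hold.png

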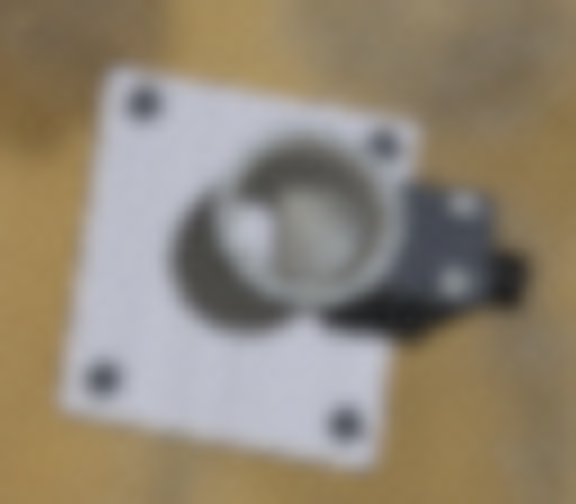

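Run:
```python
from station import ctrl
from h import *
d=ctrl.get_image("top"); s=ctrl.get_image("scene")
for c in [(308,218)]:
    u=((c[0]+.5)/9-.5+330,(c[1]+.5)/9-.5+170); print("rim",u,ray(d,u,.072))
# bolts centre
b=np.array([(144,103),(384,146),(101,379),(346,425)]); 
B=np.array([ray(d,((x+.5)/9-.5+330,(y+.5)/9-.5+170),.010) for x,y in b]); print(B,B.mean(0))
print("pin top", proj(d,[.536,.165,.147]),proj(s,[.536,.165,.147]))
im=d["img"][:,:,::-1].copy(); si=s["img"][:,:,::-1].copy()
def circ(I,cam,c,z,r,col,f,o):
    th=np.linspace(0,2*np.pi,60); P=proj(cam,np.c_[c[0]+r*np.cos(th),c[1]+r*np.sin(th),0*th+z])
    cv2.polylines(I,[np.int32(((P-o+.5)*f-.5)*8)],True,col,1,cv2.LINE_AA,3)
out=np.zeros((600,800,3),np.uint8)
f=4;A=cv2.resize(im[155:220,265:395],None,fx=f,fy=f,interpolation=cv2.INTER_CUBIC);o=np.array([265,155])
B2=cv2.resize(si[155:275,230:350],None,fx=2.7,fy=2.7,interpolation=cv2.INTER_CUBIC);o2=np.array([230,155])
pc=np.array([.536,.165]);hc=np.array([.525,-.009])
for I,cam,ff,oo in((A,d,4,o),(B2,s,2.7,o2)):
    circ(I,cam,pc,.076,.03,(0,0,255),ff,oo);circ(I,cam,pc,.147-.006+.0,.007,(0,255,0),ff,oo);circ(I,cam,hc,.072,.02,(0,0,255),ff,oo)
out[:A.shape[0],:A.shape[1]]=A; out[265:265+B2.shape[0],:B2.shape[1]]=B2
cv2.imwrite("pics/ov.png",out)
```

```text
rim (363.77777777777777, 193.77777777777777) [ 0.52021211 -0.00827335  0.072     ]
[[ 0.56229136  0.02020619  0.01      ]
 [ 0.55746798 -0.04398908  0.01      ]
 [ 0.48629785  0.02713541  0.01      ]
 [ 0.48115431 -0.03727542  0.01      ]] [ 0.52180287 -0.00848073  0.01      ]
pin top [[289.78762002 169.53438361]] [[282.06268188 161.88732381]]
```

View pics/ov.png

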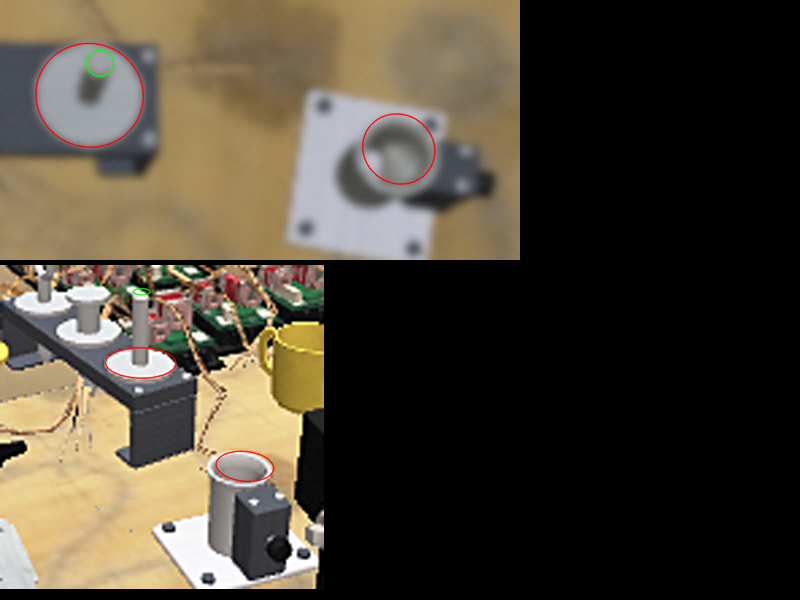

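Both views agree. The spindle is at (0.536, 0.165) and the holder bore at (0.5205, -0.0085), with the plunger on the world -y side. First I turn the jaws to lie along world x, which keeps them clear of the neighbouring posts.

```bash
cat >> h.py <<'E'
def rem(o,target):
    Rm=R.from_rotvec(o["tool_rot"]).as_matrix()
    print("t",round(o["t"],2),"pos",o["tool_pos"].round(4),"yax",Rm[:,1].round(3),"z",Rm[:,2].round(3),"F",o["contact_force"].round(1),"open",round(o["opening"],4))
    print("remaining in tool units(0.06):",(Rm.T@(np.array(target)-o["tool_pos"])/.06).round(3),"roll to y=+x:",(np.arctan2(Rm[1,1],Rm[0,1])/.12).round(2))
E
python3 -m crank '[{"roll":1},{"roll":1},{"roll":1},{"roll":1},{"roll":1},{"roll":1},{"roll":1},{"roll":1},{"roll":1},{"roll":1}]' 0 80
python3 -m crank '[{"roll":0.69},{}]'
python3 -c "
from station import ctrl
from h import *
rem(ctrl.get_obs(),[.536,.165,.2])"
```

```text
t 0.3 pos [0.1767 0.5993 0.2419] yax [ 0.283  0.959 -0.001] z [-0.    -0.001 -1.   ] F [-0.7  0.5  0.2] open 0.0852
remaining in tool units(0.06): [-7.791 -5.248  0.701] roll to y=+x: 10.7validation failed for argument at $[0]...
validation failed for argument at $[0]...
```

```bash
python3 -m crank '[{"x":0,"y":0,"z":0,"roll":1},{"x":0,"y":0,"z":0,"roll":1},{"x":0,"y":0,"z":0,"roll":1},{"x":0,"y":0,"z":0,"roll":1},{"x":0,"y":0,"z":0,"roll":1},{"x":0,"y":0,"z":0,"roll":1},{"x":0,"y":0,"z":0,"roll":1},{"x":0,"y":0,"z":0,"roll":1},{"x":0,"y":0,"z":0,"roll":1},{"x":0,"y":0,"z":0,"roll":1}]' 0 80
python3 -m crank '[{"x":0,"y":0,"z":0,"roll":0.7},{"x":0,"y":0,"z":0,"roll":0}]'
python3 -c "
from station import ctrl
from h import *
rem(ctrl.get_obs(),[.536,.165,.2])"
```

```text
t: 1.55
tool_pos: [0.1768, 0.5994, 0.2422]
tool_rot: [2.131, 2.308, -0.0]
contact_force: [-0.6, 0.7, -0.4]
opening: 0.085
t: 1.8
tool_pos: [0.1768, 0.5994, 0.2422]
tool_rot: [2.22, 2.223, -0.0]
contact_force: [-0.1, -0.1, 0.2]
opening: 0.0853
t 1.8 pos [0.1768 0.5994 0.2422] yax [ 1.     0.001 -0.   ] z [-0. -0. -1.] F [-0.1 -0.1  0.2] open 0.0853
remaining in tool units(0.06): [-7.246  5.98   0.705] roll to y=+x: 0.01
```

```bash
python3 -m crank '[{"x":-0.72,"y":0.6,"z":0,"roll":0},{"x":-0.72,"y":0.6,"z":0,"roll":0},{"x":-0.72,"y":0.6,"z":0,"roll":0},{"x":-0.72,"y":0.6,"z":0,"roll":0},{"x":-0.72,"y":0.6,"z":0,"roll":0},{"x":-0.72,"y":0.6,"z":0,"roll":0},{"x":-0.72,"y":0.6,"z":0,"roll":0},{"x":-0.72,"y":0.6,"z":0,"roll":0},{"x":-0.72,"y":0.6,"z":0,"roll":0},{"x":-0.72,"y":0.6,"z":0,"roll":0}]'
python3 -m crank '[{"x":0,"y":0,"z":0.5,"roll":0},{"x":0,"y":0,"z":0,"roll":0}]'
python3 -c "
from station import ctrl
from h import *
rem(ctrl.get_obs(),[.536,.165,.108])
for n in ['wrist','scene']:
  d=ctrl.get_image(n); cv2.imwrite('pics/%s1.png'%n,d['img'][:,:,::-1]); print(proj(d,[[.536,.165,.141],[.536,.165,.076]]))"
```

```text
t: 3.05
tool_pos: [0.5378, 0.1659, 0.2425]
tool_rot: [2.22, 2.223, 0.001]
contact_force: [0.3, 1.4, 0.3]
opening: 0.0852
t: 3.3
tool_pos: [0.5354, 0.1666, 0.2094]
tool_rot: [-2.219, -2.219, 0.007]
contact_force: [-0.0, 0.2, 0.5]
opening: 0.0852
t 3.3 pos [0.5354 0.1666 0.2094] yax [ 1.    -0.    -0.006] z [-0.006 -0.001 -1.   ] F [-0.   0.2  0.5] open 0.0852
remaining in tool units(0.06): [-0.025  0.021  1.69 ] roll to y=+x: -0.0
[[257.89440634 209.99679157]
 [257.85044412 187.72213987]]
[[282.02743419 164.39924981]
 [281.65952455 190.61832939]]
```

View pics/wrist1.png

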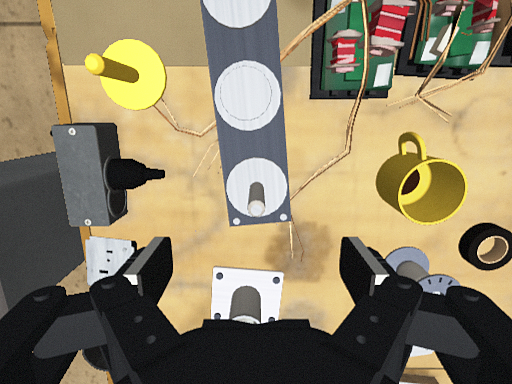

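View pics/scene1.png

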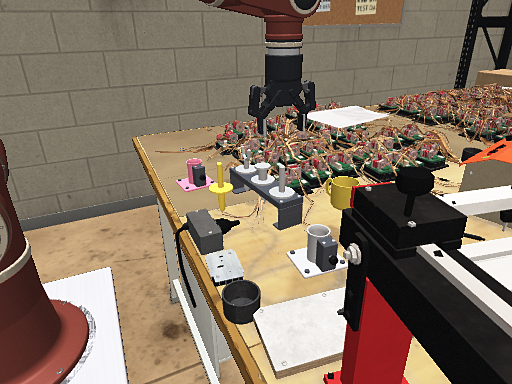

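In the wrist view the pin tip is at (257,209) and the collar centre at (257,187), within about 1 px of the prediction. I go down and grip.

```bash
python3 -m crank '[{"x":-0.02,"y":0.02,"z":0.4,"roll":0},{"x":0,"y":0,"z":0.4,"roll":0},{"x":0,"y":0,"z":0.4,"roll":0},{"x":0,"y":0,"z":0.3,"roll":0},{"x":0,"y":0,"z":0.2,"roll":0},{"x":0,"y":0,"z":0,"roll":0}]'
python3 -m crank '[{"x":0,"y":0,"z":0,"roll":0},{"x":0,"y":0,"z":0,"roll":0},{"x":0,"y":0,"z":0,"roll":0},{"x":0,"y":0,"z":0,"roll":0},{"x":0,"y":0,"z":0,"roll":0},{"x":0,"y":0,"z":0,"roll":0}]' 1 80
python3 -c "
from station import ctrl
from h import *
rem(ctrl.get_obs(),[.536,.165,.205])
for n in ['wrist','scene']:
  d=ctrl.get_image(n); cv2.imwrite('pics/%s2.png'%n,d['img'][:,:,::-1])"
```

```text
t: 4.15
tool_pos: [0.5376, 0.1664, 0.1098]
tool_rot: [-2.22, -2.222, 0.001]
contact_force: [-0.8, -0.2, 0.4]
opening: 0.085
t: 4.9
tool_pos: [0.5379, 0.1662, 0.1106]
tool_rot: [-2.221, -2.221, 0.0]
contact_force: [-2.4, -0.2, 3.7]
opening: 0.012
t 4.9 pos [0.5379 0.1662 0.1106] yax [ 1.  0. -0.] z [-0. -0. -1.] F [-2.4 -0.2  3.7] open 0.012
remaining in tool units(0.06): [-0.021 -0.032 -1.574] roll to y=+x: 0.0
```

View pics/wrist2.png

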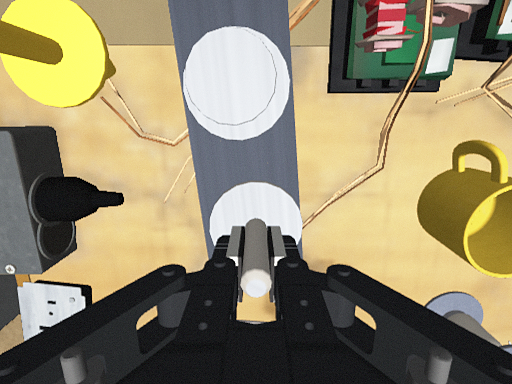

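The pin at (257,260) is between the pads. Next I lift.

```bash
python3 -m crank '[{"x":0,"y":0,"z":-0.15,"roll":0},{"x":0,"y":0,"z":-0.25,"roll":0},{"x":0,"y":0,"z":-0.3,"roll":0},{"x":0,"y":0,"z":-0.3,"roll":0},{"x":0,"y":0,"z":-0.3,"roll":0},{"x":0,"y":0,"z":-0.25,"roll":0},{"x":0,"y":0,"z":-0.15,"roll":0},{"x":0,"y":0,"z":0,"roll":0},{"x":0,"y":0,"z":0,"roll":0}]'
python3 -c "
from station import ctrl
from h import *
rem(ctrl.get_obs(),[.5215,-.006,.205])
for n in ['wrist','scene']:
  d=ctrl.get_image(n); cv2.imwrite('pics/%s3.png'%n,d['img'][:,:,::-1])
i=cv2.imread('pics/scene3.png'); cv2.imwrite('pics/scene3c.png',cv2.resize(i[80:260,200:380],None,fx=3.3,fy=3.3,interpolation=cv2.INTER_CUBIC))"
```

```text
t: 6.12
tool_pos: [0.5375, 0.1662, 0.2114]
tool_rot: [-2.221, -2.221, 0.002]
contact_force: [0.4, -0.3, -2.4]
opening: 0.0123
t 6.12 pos [0.5375 0.1662 0.2114] yax [ 1.     0.    -0.002] z [-0.002 -0.    -1.   ] F [ 0.4 -0.3 -2.4] open 0.0123
remaining in tool units(0.06): [-2.87  -0.267  0.108] roll to y=+x: 0.0
```

View pics/scene3c.png

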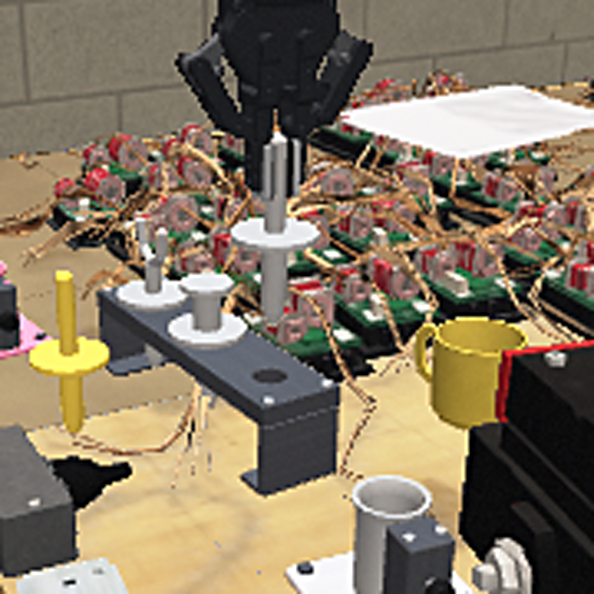

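View pics/wrist3.png

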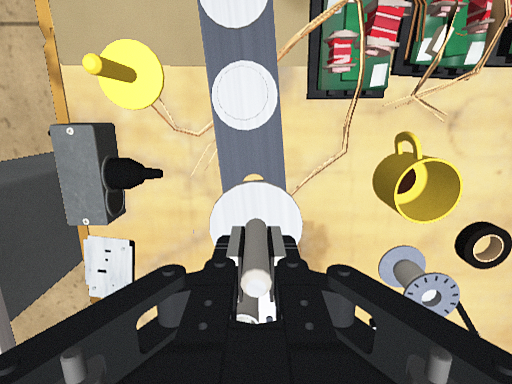

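The post is held upright, its foot is clear of the stand, and the other two posts are standing. I carry it over the bore, biased about 3 mm away from the plunger.

```bash
python3 -m crank '[{"x":-0.2,"y":-0.02,"z":0,"roll":0},{"x":-0.4,"y":-0.04,"z":0,"roll":0},{"x":-0.5,"y":-0.05,"z":0,"roll":0},{"x":-0.6,"y":-0.06,"z":0,"roll":0},{"x":-0.5,"y":-0.05,"z":0,"roll":0},{"x":-0.4,"y":-0.04,"z":0,"roll":0},{"x":-0.24,"y":-0.02,"z":0,"roll":0},{"x":0,"y":0,"z":0,"roll":0},{"x":0,"y":0,"z":0,"roll":0}]'
python3 -c "
from station import ctrl
from h import *
rem(ctrl.get_obs(),[.5205,-.0043,.1126])
for n in ['top','scene']:
  d=ctrl.get_image(n); cv2.imwrite('pics/%s4.png'%n,d['img'][:,:,::-1]); print(n,proj(d,[[.5205,-.0085,.072],[.5205,-.0055,.109]]))
i=cv2.imread('pics/scene4.png'); cv2.imwrite('pics/scene4c.png',cv2.resize(i[130:290,250:390],None,fx=3.6,fy=3.6,interpolation=cv2.INTER_CUBIC))"
```

```text
t: 7.35
tool_pos: [0.5212, -0.0037, 0.2122]
tool_rot: [-2.221, -2.222, -0.0]
contact_force: [0.6, -0.7, -1.1]
opening: 0.0119
t 7.35 pos [ 0.5212 -0.0037  0.2122] yax [ 1.  0. -0.] z [-0.  0. -1.] F [ 0.6 -0.7 -1.1] open 0.0119
remaining in tool units(0.06): [-0.011 -0.011  1.661] roll to y=+x: 0.0
top [[363.88605657 193.66295142]
 [367.32483572 189.81943452]]
scene [[318.02471506 229.38609194]
 [318.23117794 211.62744842]]
```

View pics/scene4c.png

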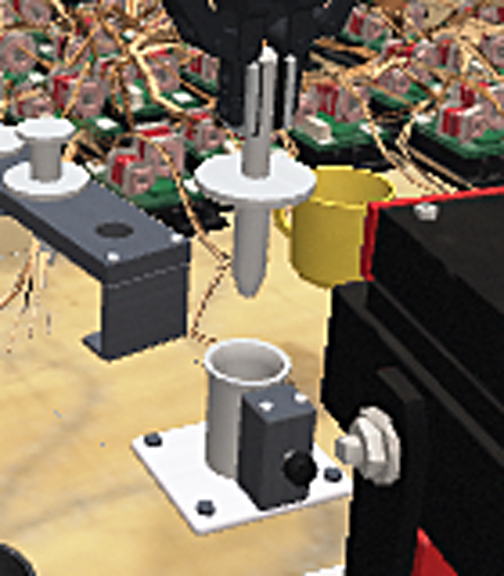

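The post foot is at scene pixel (319,210) against a predicted (318,212), so it is over the mouth. I lower into the bore and check the force.

```bash
python3 -m crank '[{"x":-0.01,"y":-0.01,"z":0.2,"roll":0},{"x":0,"y":0,"z":0.2,"roll":0},{"x":0,"y":0,"z":0.2,"roll":0},{"x":0,"y":0,"z":0.15,"roll":0},{"x":0,"y":0,"z":0.1,"roll":0},{"x":0,"y":0,"z":0,"roll":0}]'
python3 -m crank '[{"x":0,"y":0,"z":0.1,"roll":0},{"x":0,"y":0,"z":0.1,"roll":0},{"x":0,"y":0,"z":0.1,"roll":0},{"x":0,"y":0,"z":0,"roll":0}]'
python3 -c "
from station import ctrl
from h import *
rem(ctrl.get_obs(),[.5205,-.0043,.1126])"
```

```text
t: 8.2
tool_pos: [0.5203, -0.0047, 0.1607]
tool_rot: [-2.221, -2.221, 0.001]
contact_force: [0.1, -0.9, -1.4]
opening: 0.0123
t: 8.7
tool_pos: [0.5209, -0.0034, 0.1429]
tool_rot: [-2.22, -2.22, -0.005]
contact_force: [1.5, 5.9, -2.6]
opening: 0.0121
t 8.7 pos [ 0.5209 -0.0034  0.1429] yax [ 1.    -0.     0.001] z [ 0.001  0.004 -1.   ] F [ 1.5  5.9 -2.6] open 0.0121
remaining in tool units(0.06): [-0.017 -0.007  0.505] roll to y=+x: -0.0
```

The plunger is pushing sideways with about 6 N, as expected. I continue.

```bash
python3 -m crank '[{"x":0,"y":0,"z":0.1,"roll":0},{"x":0,"y":0,"z":0.1,"roll":0},{"x":0,"y":0,"z":0.1,"roll":0},{"x":0,"y":0,"z":0.1,"roll":0},{"x":0,"y":0,"z":0.05,"roll":0},{"x":0,"y":0,"z":0,"roll":0}]'
python3 -c "
from station import ctrl
from h import *
rem(ctrl.get_obs(),[.5205,-.0043,.1126])
d=ctrl.get_image('scene'); cv2.imwrite('pics/s5.png',cv2.resize(d['img'][130:290,250:390,::-1],None,fx=3.6,fy=3.6,interpolation=cv2.INTER_CUBIC))"
```

```text
t: 9.45
tool_pos: [0.5207, -0.0031, 0.1158]
tool_rot: [-2.22, -2.22, -0.005]
contact_force: [1.2, 6.2, -1.7]
opening: 0.0122
t 9.45 pos [ 0.5207 -0.0031  0.1158] yax [ 1. -0.  0.] z [ 0.     0.004 -1.   ] F [ 1.2  6.2 -1.7] open 0.0122
remaining in tool units(0.06): [-0.02  -0.003  0.053] roll to y=+x: -0.0
```

View pics/s5.png

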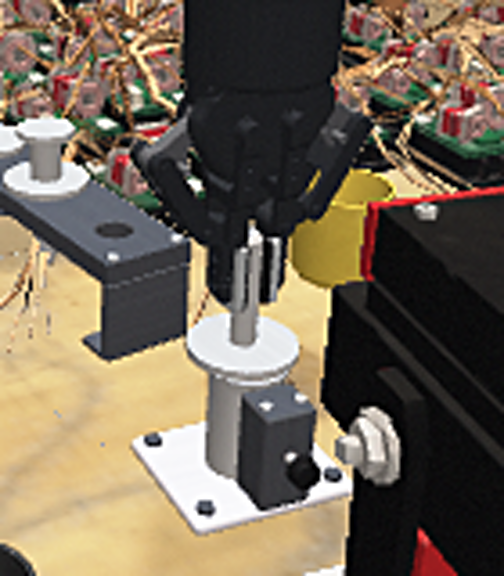

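The collar is just above the rim, with about 3 mm to go. I push gently until it makes contact.

```bash
python3 -m crank '[{"x":0,"y":0,"z":0.03,"roll":0},{"x":0,"y":0,"z":0.03,"roll":0},{"x":0,"y":0,"z":0,"roll":0},{"x":0,"y":0,"z":0,"roll":0}]'
python3 -m crank '[{"x":0,"y":0,"z":0.03,"roll":0},{"x":0,"y":0,"z":0,"roll":0}]'
```

```text
t: 10.0
tool_pos: [0.5209, -0.0031, 0.1129]
tool_rot: [-2.22, -2.22, -0.005]
contact_force: [0.3, 6.9, 1.0]
opening: 0.012
t: 10.25
tool_pos: [0.5212, -0.003, 0.1128]
tool_rot: [-2.22, -2.22, -0.005]
contact_force: [-3.6, 8.6, 8.8]
opening: 0.0122
```

```bash
python3 -m crank '[{"x":0,"y":0,"z":0.04,"roll":0},{"x":0,"y":0,"z":0,"roll":0}]'
python3 -c "
from station import ctrl
from h import *
d=ctrl.get_image('scene'); cv2.imwrite('pics/s6.png',cv2.resize(d['img'][130:290,250:390,::-1],None,fx=3.6,fy=3.6,interpolation=cv2.INTER_CUBIC))"
```

```text
t: 10.5
tool_pos: [0.5214, -0.0029, 0.1126]
tool_rot: [-2.219, -2.22, -0.005]
contact_force: [-9.6, 9.2, 20.8]
opening: 0.0123
```

View pics/s6.png

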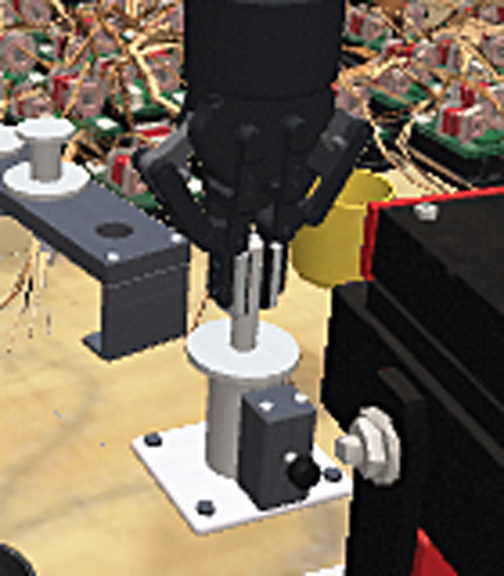

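The collar is on the rim, with 21 N reaction and no further travel. I release and retreat upward.

```bash
python3 -m crank '[{"x":0,"y":0,"z":-0.04,"roll":0},{"x":0,"y":0,"z":0,"roll":0},{"x":0,"y":0,"z":0,"roll":0},{"x":0,"y":0,"z":0,"roll":0},{"x":0,"y":0,"z":0,"roll":0},{"x":0,"y":0,"z":0,"roll":0}]' 0 80
python3 -m crank '[{"x":0,"y":0,"z":-0.2,"roll":0},{"x":0,"y":0,"z":-0.4,"roll":0},{"x":0,"y":0,"z":-0.5,"roll":0},{"x":0,"y":0,"z":-0.5,"roll":0},{"x":0,"y":0,"z":-0.4,"roll":0},{"x":0,"y":0,"z":-0.2,"roll":0},{"x":0,"y":0,"z":0,"roll":0},{"x":0,"y":0,"z":0,"roll":0}]'
python3 -c "
from station import ctrl
from h import *
for n in ['scene','wrist','top']:
  d=ctrl.get_image(n); cv2.imwrite('pics/%s7.png'%n,d['img'][:,:,::-1]); print(n,proj(d,[[.5205,-.0015,.143],[.5205,-.0015,.078],[.5205,-.0015,.072]]).tolist())
i=cv2.imread('pics/scene7.png'); cv2.imwrite('pics/scene7c.png',cv2.resize(i[150:290,220:390],None,fx=4,fy=4,interpolation=cv2.INTER_CUBIC))"
```

```text
t: 11.3
tool_pos: [0.5205, -0.0048, 0.1108]
tool_rot: [-2.221, -2.221, 0.0]
contact_force: [-0.9, 0.1, 0.5]
opening: 0.0853
t: 12.3
tool_pos: [0.52, -0.0047, 0.2417]
tool_rot: [-2.22, -2.22, 0.002]
contact_force: [0.1, 0.3, -0.7]
opening: 0.0849
scene [[318.0467776448043, 194.40540822310697], [316.14274828915495, 224.95251890846464], [315.9747356324923, 227.6480137044812]]
wrist [[257.45863526335023, 193.07848853757048], [257.308075661537, 176.43676914937652], [257.2972743005416, 175.2428684181612]]
top [[370.15335978183435, 185.91091126486134], [361.4670310269062, 192.74596316233735], [360.73040805381265, 193.32559310635844]]
```

View pics/scene7c.png

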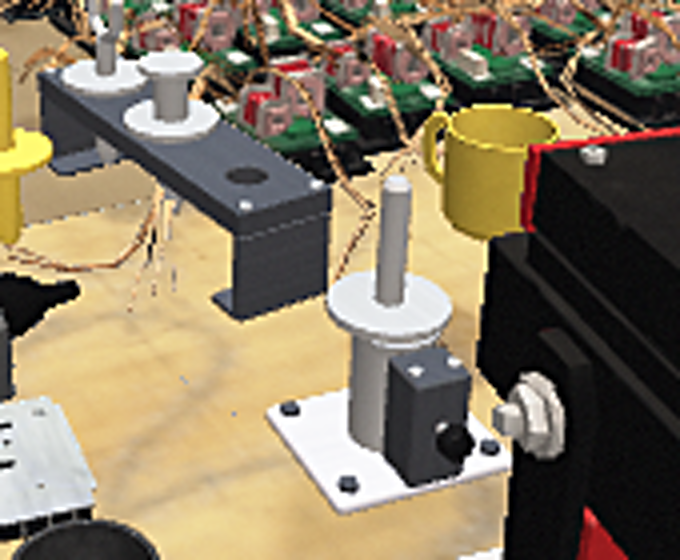

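View pics/wrist7.png

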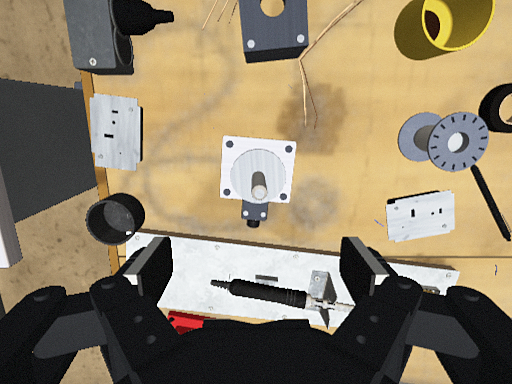

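Run:
```python
from h import *
i=cv2.imread('pics/scene7.png'); t=cv2.imread('pics/top7.png'); w=cv2.imread('pics/wrist7.png')
out=np.zeros((600,800,3),np.uint8)
a=cv2.resize(i[185:245,295:340],None,fx=9,fy=9,interpolation=cv2.INTER_CUBIC)
b=cv2.resize(t[172:222,335:390],None,fx=7,fy=5.9 and 7,interpolation=cv2.INTER_CUBIC)
c=cv2.resize(w[130:232,215:305],None,fx=2.4,fy=2.4,interpolation=cv2.INTER_CUBIC)
out[:540,:405]=a; out[:350,410:795]=b; out[352:352+245,410:626]=c[:245,:216]
cv2.imwrite('pics/z7.png',out)
```

```text
(no output)
```

View pics/z7.png

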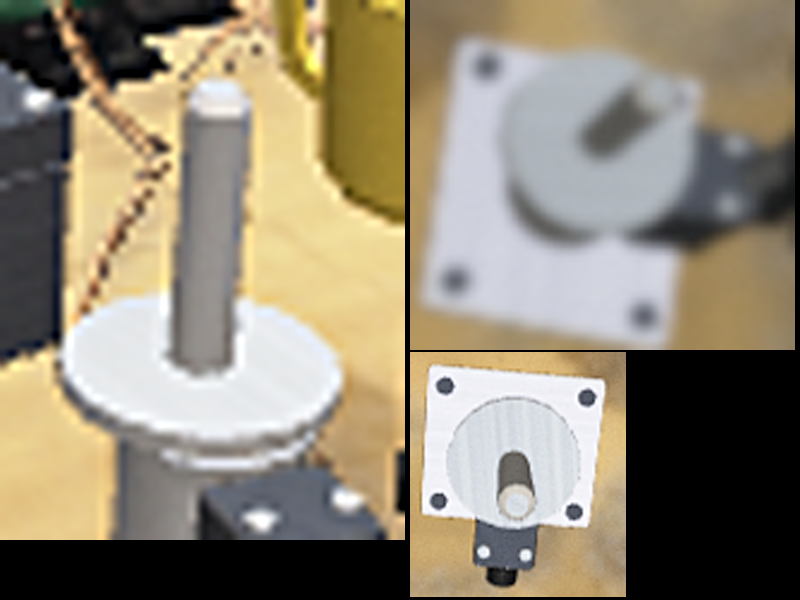

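Run:
```python
from station import ctrl
from h import *
from scipy.optimize import least_squares
D=[ctrl.get_image(n) for n in("scene","top","wrist")]
r=[]
for nm,uv in dict(tip=[(318.9,195.3),(370.3,184.9),(258.9,192.6)],collar=[(317.0,225.2),(361.6,192.0),(257.5,175.4)]).items():
    f=lambda X:np.concatenate([proj(d,X)[0]-u for d,u in zip(D,uv)])
    s=least_squares(f,[.52,0,.1]); print(nm,s.x.round(4),s.fun.round(1)); r.append(s.x)
v=r[0]-r[1];print(v, np.linalg.norm(v),"tilt deg",np.degrees(np.arccos(v[2]/np.linalg.norm(v))))
print(ctrl.get_obs()["t"])
```

```text
tip [ 0.5223 -0.0019  0.1411] [ 0.  -0.1 -0.2  0.4  0.1  0.1]
collar [ 0.5216 -0.0011  0.0771] [-0.5 -0.1 -0.4  0.3  0.4  0.3]
[ 0.0006734  -0.00074673  0.06407052] 0.06407841119975495 tilt deg 0.8991250787792324
12.6
```

Triangulated from three views, the collar top is at z = 0.077 (home is 0.078), the tilt is about 1°, and the axis is about 7.5 mm from the bore on the side away from the plunger. The arm is clear, so I hand in.

```bash
python3 -c "
from station import ctrl
print(ctrl.finish_job())"
```

```text
the job is handed in; nothing more can be done
None
```

I took the plain-pin post from the right-hand hole of the stand. I pushed it past the plunger until its collar met the holder's rim with 21 N of reaction, let it go, and handed the job in at about 12.6 s of the 34 s allowed.

**Last checks**, from three camera views after letting go:
- **Height:** the collar's top was at 0.077 m (0.078 m is fully home) and the pin's tip at 0.141 m (0.143 m expected). Both differences are within the 2 mm calibration.
- **Position:** the post leaned about 1° and stood about 7.5 mm off the bore axis, on the side away from the plunger. The limit is 12 mm.
- **Other posts:** the rest post and fork post looked unmoved in the scene view; I did not measure them again.
- **Gripper:** it was open and well above the post.

In the enlarged scene picture, a thin strip of rim showed under the collar on the plunger side. I took this as the sideways shift, since the measured heights show no gap. The first move command was refused because its rows left out some fields; the arm did not move, and I resent it in full.

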